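Fold the brush rest and shut the colour box

ROBOT

A 6-joint arm with a two-finger parallel gripper is mounted at the origin on a cart in front of the work surface, level with it; the furniture and walls round the work are solid. World frame = base frame: x ahead of the robot, y to its left, z up, the work surface at z = 0. Lengths are in m, angles in rad, forces in N, time in s.
With the tool pointing down it reaches from about 0.25 to 0.775 m from the base axis. Payload 8.9 kg.
Tool frame: the origin (TCP) lies at the very end of the fingers, on their centre line; the grasp point (between the pads) lies 19 mm behind it (env.grasp_offset is the distance from the TCP to the grasp point, in m); z points along the fingers, y is the line along which they close (so a half turn about z gives the same grasp; the last joint's range is limited). The gripper opens to 85 mm and grips with 20 to 120 N. Pads are 22 mm wide; open, the fingers measure 114 mm over their backs; the gripper's body (76 mm by 85 mm) begins 54 mm behind the grasp point. The pads swing forward as they close: fully open they stand 13 mm farther back than shut.
Start: joints at [-1.315, 0.291, -0.153, 1.127, 0, 1.431], TCP at [0.202, -0.485, 0.231] pointing down, gripper open.
Joint ranges: [-2.52, 2.52], [-0.91, 1.74], [-1.3, 1.37], [-1.96, 2.02], [-1.52, 1.47], [-3.14, 3.14]. Speed limits (rad/s): [2.22, 2.22, 2.79, 3.14, 3.14, 3.14].

INTERFACE

Orientations are given as a unit quaternion [w, x, y, z].
In Python, from plant import env gives the robot as it stands. The module is installed in compiled form; this text tells all that it offers.
- The arm moves only by the shell command python3 -m pendant 'ROWS' [OPENING] [FORCE]. ROWS is a JSON object of lists of equal length, an entry for each row: "slide": the shift along the tool's x, y, z in mm, a list of three; "twist": the turn about the tool's z in degrees. In form: {"slide": [[x, y, z], ...], "twist": [twist, ...]}. A call has 1 to 12 rows; each row shifts and turns the commanded pose from where the row before left it, along the tool's axes as they then stand; what a row does not reach is not made up. A row lasts 1/8 s, in which the tool goes at most 62.5 mm and 10.7 degrees, less where a joint would pass 70% of its speed; a pose out of reach is approached as far as the arm can. A call with a gripper value outside its range is refused whole. OPENING is the finger opening in mm, from 0 to 85.4, set as the call begins (- or left out, the last holds). The fingers move at their own pace and stop on an object; FORCE is the grip in N (left out, the last holds). Time passes only in rows, so rows that do not move let the fingers close. It gives the time, the measured TCP pose, the force, the opening and the grip force at its end, in the units of the state.
- env.get_obs(): the state, without advancing time (a new reading comes with each control period).
- env.read_camera(name): name is "scene" or "top"; returns a dict with "img" (384x512x3 uint8, blue, green, red), "depth" (384x512 float32, m along the optical axis (not along the pixel's ray), 0 where there is no reading), "K" (3x3 intrinsics, pixels), "rvec" (rotation vector, rad) and "tvec" (3), from world to camera coordinates, as OpenCV has them. Camera axes: x right, y down, z forward; pixel columns grow to the right and rows downward; lengths in m; the calibration is good to about 2 mm. A picture is of the moment at which its call begins.
- env.hand_in(): hands the job in; it is judged then, once.
The state is a dict: "time": time; "qpos": joint angles; "joint_vel": joint speeds; "joint_torque": joint torques, N m; "tool_pos": TCP position; "eef_rot": TCP orientation; "force": force on the tool from outside, world axes, zero at the start; "ft_torque": the same for the moment, N m; "gripper_width": opening from 0.0 (shut) to 1.0 (fully open); "grasp_force": force on a finger pad.
Only numpy, scipy, OpenCV 4.12 (cv2) and the standard library are available. Lean on these libraries where they do the work, as an engineer would, in place of code of your own. Each camera call takes 0.05 s, during which the arm holds its last target. There are 200 camera calls.

TASK

Pack up the wooden colour box: with the fingertips, push the upright notched brush-rest leaf over until it lies flat inside the box, and only then push the standing cover shut over it, without slamming, and press its front edge down until the spring catch snaps and the cover sits fully home. Only push and press: do not pinch or lift the leaf, the cover or anything else, and leave the jars and tools in the box and the things around it where they are.

Things in the scene. Friction and masses are not known exactly. Their poses are not given: they have to be found in the camera images.
- colour_box: Wooden box fixed to the table, 124 mm deep (x) by 224 mm long (y); rim 90 mm up, walls 8 mm, 98 mm high when shut. Origin: centre of its underside, on the table. x points away from the robot to the cover's hinge side, y to the left end where the leaf is hinged. Turned up to 0.2 rad either way. Jars, a liner brush and a needle tool lie inside, tops at most 72 mm up, clear below the folded leaf.
- leaf (a joint): Angle of the brush-rest leaf, rad: 0 folded flat, 1.57 upright, 1.75 its stop (leaning out of the box). Starts at 1.4 to 1.7. It folds from the box's left end towards its right. Stiff hinge: it stays where it is left; less than 1 N at its free edge moves it. The cover cannot pass the leaf while it stands.
- leaf_hinge (a point): Middle of the leaf's hinge line, inside the box's left end wall, 80 mm above the table and 100 mm from the box's centre along the box's y. The hinge line runs along the box's x.
- leaf_edge (a point): Middle of the leaf's free edge, on its outer face: the face that looks left, out of the box, while the leaf stands, and up when folded (then 84 mm above the table). The leaf is a pale board 80 mm wide (along the box's x), 112 mm from hinge line to free edge, 8 mm thick, with five teeth along the free edge. The outer face lies 4 mm outside the plane through the hinge line.
- cover (a joint): Angle of the cover, rad: 0 shut, 1.57 upright, 1.95 its stop (leaning back, away from the robot). Starts at 1.65 to 1.9. Stiff hinge: it stays where it is left; about 1.5 N at its front edge moves it. Its spring catch holds it off at about 0.1 rad, snaps under about 7 N pressed at the front edge, and the cover then reads 0 and lies on the rim.
- cover_hinge (a point): Middle of the cover's hinge line, on the far upper edge of the box, 90 mm above the table and 62 mm beyond the box's centre along the box's x. The hinge line runs along the box's y.
- cover_edge (a point): Middle of the cover's front edge (farthest from the hinge), on its outer face: the face that looks away from the robot while the cover stands, and up when shut (then 98 mm above the table). The cover is a board 130 mm from hinge line to front edge, 228 mm long, 8 mm thick, plus a 4 mm lining board inside. The outer face lies 8 mm outside the plane through the hinge line.
- jar_iron: Pigment jar with a screw cap, 52 mm across, 52 mm high, standing upright in the box, leftmost of the row, under the folded leaf. Origin: centre of its underside. To be left alone.
- jar_cobalt: Pigment jar with a screw cap, 48 mm across, 58 mm high, upright in the box, second from the left. Origin: centre of its underside. To be left alone.
- jar_ochre: Pigment jar with a screw cap, 44 mm across, 62 mm high, upright in the box, third from the left. Origin: centre of its underside. To be left alone.
- jar_green: Pigment jar with a screw cap, 46 mm across, 55 mm high, upright in the box, rightmost. Origin: centre of its underside. To be left alone.
- liner_brush: Thin bamboo brush, 178 mm long, 10 mm thick, lying along the trough in the near half of the box. Origin: centre of its underside. To be left alone.
- needle_tool: Needle tool with a turned handle, 148 mm long, 10 mm thick, lying along the trough in the near half of the box. Origin: centre of its underside. To be left alone.
- tea_mug: White mug, 78 mm across, 110 mm with its handle, 97 mm high, on the table at the far left of the box. Origin: centre of its underside. To be left alone.
- test_tile: Small flat glazed tile, 62 x 45 x 7 mm, on the table by the mug. Origin: centre of its underside. To be left alone.
- masking_tape: Roll of tape lying flat, 104 mm across, 25 mm high, on the table at the right. Origin: centre of its underside. To be left alone.
- water_dropper: Small celadon water dropper, 46 mm across, 38 mm high, on the table at the right. Origin: centre of its underside. To be left alone.

How it is judged:
On the way, in this order (a step that is already met when the one before it is completed fails the run):
1. the brush-rest leaf is folded flat (within 0.06 rad) while the cover still stands open (above 1.2 rad) (value of joint leaf below 0.06 rad and value of joint cover above 1.2 rad), for 0.2 s.
2. the cover is shut and snapped home (within 0.02 rad) over the folded leaf (value of joint cover below 0.02 rad and value of joint leaf below 0.06 rad), for 0.2 s.
At the end, for the whole second after the job is handed in: The leaf lies folded (within 0.06 rad of flat), the cover is shut over it and held by its catch (within 0.02 rad of shut), the four jars stand upright in the box, and every jar, both tools and every thing beside the box are within 20 mm of where it started (all of step 2 and distance of each of jar_iron, jar_cobalt, jar_ochre, jar_green, liner_brush, needle_tool, tea_mug, test_tile, masking_tape, water_dropper from where it was at the start of the episode below 0.02 m and angle between each of jar_iron, jar_cobalt, jar_ochre, jar_green, tea_mug's own z axis and vertical below 0.2 rad); the robot touches nothing.
It fails at once if a jar or tool in the box or a thing beside the box was displaced by more than 20 mm or lifted (distance of any of jar_iron, jar_cobalt, jar_ochre, jar_green, liner_brush, needle_tool, tea_mug, test_tile, masking_tape, water_dropper from where it was at the start of the episode above 0.02 m).
It fails at once if the cover was forced down against the standing leaf (contact force between cover and leaf above 15 N or (value of joint cover below 1 rad and value of joint leaf above 0.5 rad)).
It fails at once if the cover was pinched (fingers pressing on its inner and outer faces at once) (contact force between cover_c0 and the fingers above 1.5 N and contact force between any of cover_c1, cover_c2 and the fingers above 1.5 N).
It fails at once if the leaf was pinched (fingers pressing on its inner and outer faces at once) (contact force between any of leaf_c0, leaf_c1, leaf_c2, leaf_c3, leaf_c4, leaf_c5 and the fingers above 1.5 N and contact force between any of leaf_c6, leaf_c7, leaf_c8, leaf_c9, leaf_c10, leaf_c11 and the fingers above 1.5 N).
It fails at once if the cover was slammed (faster than 4 rad/s, about 0.5 m/s at its front edge) (velocity of joint cover below -4 rad/s).
It also fails if it takes over 54 s, if anything falls off the work surface, if the arm or the gripper's body presses on something with over 40 N, if the wrist force passes 120 N, or if a joint passes its speed limit or range.

## Working session

There is one attempt and no reset: what is moved stays moved. The work goes in short steps, Python scripts to look and compute and a shell command to move; the robot and the scene stay as the last step left them, time stands still between calls to the robot, and variables do not carry over. Pictures are saved under pics/ and viewed, at most 10 in all, crops included, and the job is handed in when it is done.

```bash
mkdir -p pics; cat > h.py <<'E'
import numpy as np,cv2
from plant import env
def cam(n):
    c=env.read_camera(n);R=cv2.Rodrigues(np.array(c['rvec'],float))[0];t=np.array(c['tvec'],float).ravel()
    d=c['depth'];K=np.array(c['K']);v,u=np.indices(d.shape)
    P=np.stack([(u-K[0,2])/K[0,0]*d,(v-K[1,2])/K[1,1]*d,d],-1)
    return c['img'],(P-t)@R,d,K,R,t
E
python3 - <<'E'
from h import *
for n in("scene","top"):
    im,W,d,K,R,t=cam(n);cv2.imwrite(f'pics/{n}0.png',im);np.save(f'{n}0.npy',W);print(n,-R.T@t,R[2],(d>0).mean())
o=env.get_obs();print(o['time'],o['tool_pos'],o['eef_rot'],o['force'])
E
```

```text
scene [-0.1437304   0.75132971  1.101101  ] [ 0.46044249 -0.52432281 -0.71629485] 0.9959259033203125
top [0.25555363 0.01836138 1.24163876] [ 0.19370039  0.00737817 -0.98103299] 0.9960734049479166
0.1 [ 0.20180996 -0.48424619  0.23079996] [-5.74083536e-04  9.80585154e-01  1.96092896e-01 -3.83350940e-05] [-0.86379495 -0.35607909  0.48982877]
```

View pics/scene0.png

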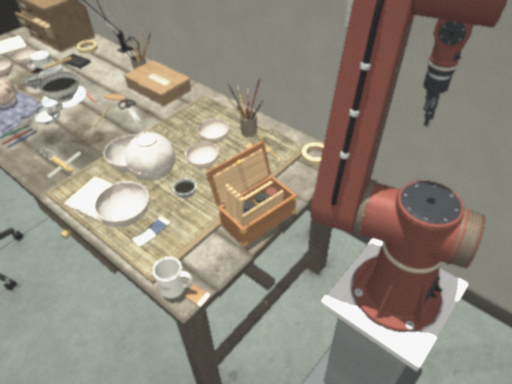

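View pics/top0.png

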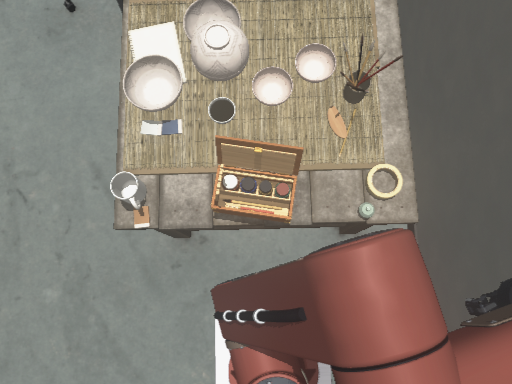

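The scene view shows the box at about (250,200) with the cover open and the leaf standing at its left. In the top view the box spans (212-300, 138-218), the mug is at (127,188), the tape at (384,181) and the dropper at (367,210). Next I'll measure the box from depth.

```bash
python3 - <<'E'
from h import *
W=np.load('top0.npy');im=cv2.imread('pics/top0.png')
s=W[125:228,195:315].reshape(-1,3)
def fit(m,n):
    p=s[m];r=cv2.minAreaRect((p[:,:2]*1000).astype(np.float32));print(n,m.sum(),r);print(cv2.boxPoints(r).round())
z=s[:,2]
fit((z>.08)&(z<.096),'rim')
fit((z>.1),'above')
fit((z>.1)&(s[:,1]>np.percentile(s[z>.1][:,1],97)),'x')
S=np.load('scene0.npy')[140:245,200:300].reshape(-1,3)
m=(S[:,2]>.085)&(S[:,2]<.094)
r=cv2.minAreaRect((S[m,:2]*1000).astype(np.float32));print('scene rim',r,m.sum())
a=cv2.resize(im[130:225,205:305],None,fx=5,fy=5,interpolation=2)
b=cv2.imread('pics/scene0.png')[138:248,200:300];b=cv2.resize(b,None,fx=4.3,fy=4.3)
c=np.zeros((480,800,3),np.uint8);a=a[:480,:420*1];c[:a.shape[0],:a.shape[1]]=a
b=cv2.resize(b,(380,418));c[:418,420:]=b
cv2.imwrite('pics/crop0.png',c)
E
```

```text
rim 810 ((485.5087890625, 39.2889404296875), (225.02613830566406, 126.54103088378906), 80.16619110107422)
[[404. -61.]
 [529. -82.]
 [567. 139.]
 [442. 161.]]
above 2597 ((429.42791748046875, 50.304046630859375), (228.01625061035156, 330.171875), 79.44945526123047)
[[246. -32.]
 [571. -92.]
 [613. 132.]
 [288. 193.]]
x 78 ((533.952392578125, 137.3108367919922), (12.364219665527344, 148.05728149414062), 89.78761291503906)
[[460. 131.]
 [608. 131.]
 [608. 143.]
 [460. 144.]]
scene rim ((632.7421264648438, 17.4261474609375), (226.56546020507812, 432.4606628417969), 80.09307098388672) 508
```

View pics/crop0.png

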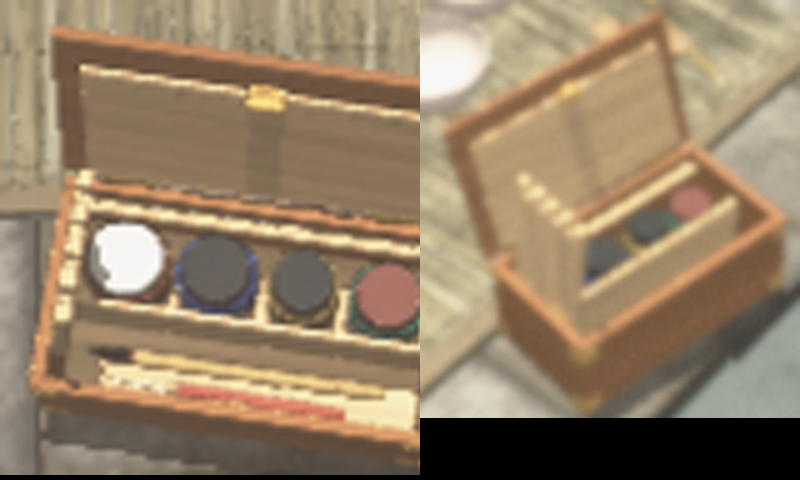

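```bash
cat >> h.py <<'E'
C=np.array([.4855,.0393]);yaw=-.1716
ex=np.array([np.cos(yaw),np.sin(yaw)]);ey=np.array([-ex[1],ex[0]])
def box(P):
    P=np.asarray(P);q=P[...,:2]-C;return np.stack([q@ex,q@ey,P[...,2]],-1)*1000
def st():
    o=env.get_obs();w,x,y,z=o['eef_rot'];print('t',round(o['time'],2),'box',box(o['tool_pos']).round(1),'yaw-ey',round(np.degrees(np.arctan2(2*(x*y+w*z),1-2*(y*y+z*z))-yaw)-90,1),'F',np.round(o['force'],1),'q6',round(o['qpos'][5],2))
def joints(tag=''):
    for n in("top","scene"):
        im,W,d,*_=cam(n);B=box(W)
        v=(d>0)
        m=v&(abs(B[...,0])<38)&(B[...,1]>-20)&(B[...,1]<135)&(B[...,2]>100)&(B[...,2]<196)
        if m.sum(): p=B[m];print(n,'leaf pts',m.sum(),'y,z top',np.median(p[p[:,2]>np.percentile(p[:,2],80)],0).round(1), 'zmax',p[:,2].max().round(1))
        m=v&(abs(B[...,1])<105)&(B[...,0]>45)&(B[...,0]<125)&(B[...,2]>120)&(B[...,2]<235)
        if m.sum()>20: p=B[m];f=np.polyfit(p[:,2],p[:,0],1);print(n,'cover ang',np.pi/2+np.arctan(f[0]),'zmax',p[:,2].max().round(1),'x@z90',np.polyval(f,90).round(1))
E
python3 -c "
from h import *
joints();st();W=np.load('top0.npy');print(box(W[188,127]),box(W[181,384-14]),box(W[110,222]),box(W[85,270]))"
python3 -m pendant '{"slide":[[0,0,-14],[0,0,-14],[0,0,-14],[0,0,-14],[0,0,-14],[0,0,-14]],"twist":[-9.6,-9.6,-9.6,-9.6,-9.6,-9.6]}' 0
python3 -c "
from h import *
st()"
```

```text
top leaf pts 96 y,z top [ -2.3  85.3 193.6] zmax 195.9
top cover ang 1.9253682264166536 zmax 220.9 x@z90 53.4
scene leaf pts 382 y,z top [ -1.2  91.  183.9] zmax 194.9
scene cover ang 1.9170773405382717 zmax 215.7 x@z90 53.2
t 0.2 box [-190.  -564.4  231. ] yaw-ey -57.5 F [-0.3 -0.2  0.1] q6 1.43
[-30.47838145 378.52364145   8.03447114] [  90.89634257 -330.21262425   27.5260136 ] [233.0880565  129.64482111  60.86785313] [342.27778394   1.68339581  38.43648337]
time: 0.95
tool_pos: [0.2019, -0.4845, 0.3156]
eef_rot: [-0.0, 0.763, 0.646, 0.0]
force: [0.3, -0.4, 0.4]
gripper_width: 0.003
grasp_force: 0.0
t 0.95 box [-190.  -564.5  315.6] yaw-ey 0.4 F [ 0.3 -0.4  0.4] q6 0.42
```

```bash
python3 -m pendant '{"slide":[[51,13,0],[51,13,0],[51,13,0],[51,13,0],[51,13,0],[51,13,0],[51,13,0]],"twist":[0,0,0,0,0,0,0]}'|head -2
python3 -m pendant '{"slide":[[51,13,0],[51,13,0],[51,13,0],[51,13,0],[51,13,0],[51,13,0],[51,13,0],[0,0,0]],"twist":[0,0,0,0,0,0,0,0]}'|head -2
python3 -c "
from h import *
st()"
```

```text
time: 1.82
tool_pos: [0.3526, -0.1467, 0.3154]
time: 2.82
tool_pos: [0.5031, 0.1908, 0.3143]
t 2.83 box [ -8.6 152.3 314.3] yaw-ey 0.3 F [-0.4 -0.2  0.1] q6 1.96
```

```bash
python3 -m pendant '{"slide":[[0,0,50],[0,0,50],[0,0,49],[-24,0,0],[-23,0,0],[-12,0,0],[-11,0,0],[-12,0,5],[-12,0,7],[0,0,0]],"twist":[0,0,0,0,0,0,0,0,0,0]}'
python3 -c "
from h import *
st();joints()"
```

```text
time: 4.08
tool_pos: [0.4859, 0.0947, 0.1536]
eef_rot: [-0.0, 0.765, 0.644, -0.001]
force: [0.0, -0.2, 0.5]
gripper_width: 0.001
grasp_force: 0.0
t 4.08 box [ -9.   54.6 153.6] yaw-ey -0.0 F [ 0.  -0.2  0.5] q6 1.79
top cover ang 1.923014636574107 zmax 219.2 x@z90 53.4
scene leaf pts 467 y,z top [-19.5  62.6 165.9] zmax 195.3
scene cover ang 1.9108635055177752 zmax 229.8 x@z90 54.0
```

```bash
python3 -m pendant '{"slide":[[-8,0,9],[-9,0,10],[-7,0,11],[-6,0,13],[-3,0,13],[-2,0,12],[0,0,2],[0,0,0]],"twist":[0,0,0,0,0,0,0,0]}'
python3 -c "
from h import *
st();im,W,d,*_=cam('scene');cv2.imwrite('pics/s1.png',cv2.resize(im[110:260,180:330],None,fx=3,fy=3))"
```

```text
time: 5.18
tool_pos: [0.4805, 0.0609, 0.0841]
eef_rot: [-0.0, 0.765, 0.644, -0.0]
force: [0.4, 0.7, -0.4]
gripper_width: 0.0
grasp_force: 0.0
t 5.17 box [-8.6 20.5 84.1] yaw-ey 0.1 F [ 0.4  0.7 -0.4] q6 1.72
```

View pics/s1.png

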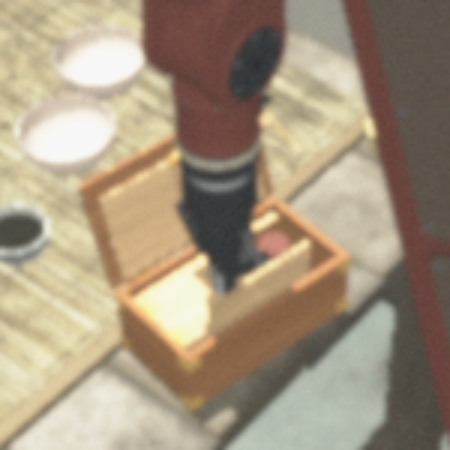

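The crop shows the leaf lying flat in the box with the fingertip on its free edge at about (225,285). I'll press it lightly, then go up and over behind the cover.

```bash
python3 -m pendant '{"slide":[[0,0,3],[0,0,0]],"twist":[0,0]}' | grep -E "tool_pos|force"
python3 -m pendant '{"slide":[[0,0,-45],[0,0,-50],[0,0,-50],[0,0,-50],[0,0,0]],"twist":[0,0,0,0,0]}' | grep -E "tool_pos|force"
python3 -c "
from h import *
st()
for n in('top','scene'):
    im,W,d,*_=cam(n);B=box(W);p=B[(d>0)&(abs(B[...,0])<38)&(B[...,1]>-8)&(B[...,1]<95)&(B[...,2]>76)&(B[...,2]<110)];print(n,len(p),np.polyfit(p[:,1],p[:,2],1),p[:,2].min(),p[:,2].max())
joints()"
```

```text
tool_pos: [0.481, 0.061, 0.0833]
force: [-9.4, -1.2, 33.1]
grasp_force: 16.5
tool_pos: [0.4828, 0.0611, 0.2798]
force: [-0.2, -0.5, -0.6]
grasp_force: 0.0
t 6.1 box [ -6.4  21.1 279.8] yaw-ey 0.1 F [-0.2 -0.5 -0.6] q6 1.72Traceback (most recent call last):
  File "<string>", line 5, in <module>
    im,W,d,*_=cam(n);B=box(W);p=B[(d>0)&(abs(B[...,0])<38)&(B[...,1]>-8)&(B[...,1]<95)&(B[...,2]>76)&(B[...,2]<110)];print(n,len(p),np.polyfit(p[:,1],p[:,2],1),p[:,2].min(),p[:,2].max())
                                                                                                                                    ~~~~~~~~~~^^^^^^^^^^^^^^^^^
    raise TypeError("expected non-empty vector for x")
TypeError: expected non-empty vector for x
```

```bash
python3 -m pendant '{"slide":[[-7,39,-5],[-7,39,-5],[-7,39,0],[0,39,0],[0,0,0]],"twist":[0,0,0,0,0]}' | grep -E "tool_pos|force"
python3 -c "
from h import *
st()
for n in('top','scene'):
    im,W,d,*_=cam(n);B=box(W);p=B[(d>0)&(abs(B[...,0])<38)&(B[...,1]>-8)&(B[...,1]<90)&(B[...,2]>70)&(B[...,2]<110)]
    if len(p): print(n,len(p),np.polyfit(p[:,1],p[:,2],1),p[:,2].min(),p[:,2].max())
joints()"
```

```text
tool_pos: [0.632, 0.0132, 0.283]
force: [-0.9, 0.3, -1.3]
grasp_force: 0.0
t 6.78 box [148.8  -0.7 283. ] yaw-ey 0.0 F [-0.9  0.3 -1.3] q6 1.65
scene 527 [8.01068588e-03 8.19172702e+01] 73.66775655840681 88.55604291921162
scene cover ang 1.9144914150346555 zmax 215.8 x@z90 53.3
```

```bash
python3 -m pendant '{"slide":[[0,0,47],[0,0,46],[0,-12,0],[0,-12,0],[0,-10,0],[0,-10,0],[0,-10,0],[0,-10,0],[0,0,0]],"twist":[0,0,0,0,0,0,0,0,0]}' | grep -E "tool_pos|force"
python3 -c "
from h import *
st();joints()"
```

```text
tool_pos: [0.5666, 0.0249, 0.1932]
force: [0.5, -0.3, 0.2]
grasp_force: 0.0
t 8.1 box [ 82.4  -0.4 193.2] yaw-ey 0.1 F [ 0.5 -0.3  0.2] q6 1.66
scene cover ang 1.6446362420325311 zmax 234.3 x@z90 50.5
```

```bash
python3 -m pendant '{"slide":[[0,-7,2],[0,-7,1],[0,-10,2],[0,-10,2],[0,-10,3],[0,-9,3],[0,-10,5],[0,-9,5],[0,-8,7],[0,-8,7],[0,0,0]],"twist":[0,0,0,0,0,0,0,0,0,0,0]}' | grep -E "tool_pos|force"
python3 -c "
from h import *
st();im,W,d,*_=cam('scene');cv2.imwrite('pics/s2.png',cv2.resize(im[110:260,180:330],None,fx=3,fy=3))"
```

```text
tool_pos: [0.4798, 0.0397, 0.1556]
force: [0.1, 0.1, 0.3]
grasp_force: 0.0
t 9.57 box [ -5.7  -0.5 155.6] yaw-ey 0.1 F [0.1 0.1 0.3] q6 1.67
```

View pics/s2.png

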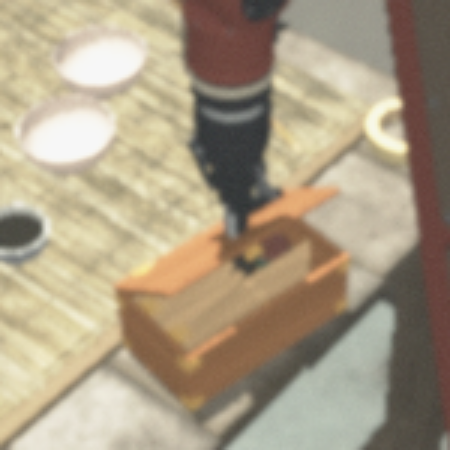

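The cover is at about 0.6 rad with the fingertip on its outer face at (235,235). I'll keep following the arc.

```bash
python3 -m pendant '{"slide":[[0,-7,8],[0,-6,8],[0,-5,8],[0,-4,7],[0,-4,7],[0,-4,6],[0,-8,-4],[0,-8,0],[0,0,0]],"twist":[0,0,0,0,0,0,0,0,0]}' | grep -E "tool_pos|force"
python3 -m pendant '{"slide":[[0,0,3],[0,0,2],[0,0,2],[0,0,0]],"twist":[0,0,0,0]}' | grep -E "tool_pos|force"
python3 -c "
from h import *
st()"
```

```text
tool_pos: [0.4351, 0.0476, 0.1166]
force: [0.5, -0.2, 0.4]
grasp_force: 0.0
tool_pos: [0.4357, 0.0474, 0.1091]
force: [-0.4, -0.2, 0.1]
grasp_force: 0.0
t 11.25 box [-50.5  -0.5 109.1] yaw-ey 0.0 F [-0.4 -0.2  0.1] q6 1.68
```

```bash
python3 -m pendant '{"slide":[[0,0,1],[0,0,1],[0,0,1],[0,0,1],[0,0,1],[0,0,1],[0,0,0]],"twist":[0,0,0,0,0,0,0]}' | grep -E "tool_pos|force"
python3 -m pendant '{"slide":[[0,0,1],[0,0,1],[0,0,1],[0,0,1],[0,0,1],[0,0,1],[0,0,0]],"twist":[0,0,0,0,0,0,0]}' | grep -E "tool_pos|force"
```

```text
tool_pos: [0.4358, 0.0474, 0.1032]
force: [-0.1, -0.1, -0.4]
grasp_force: 0.0
tool_pos: [0.4358, 0.0474, 0.0978]
force: [-2.8, 0.7, 10.3]
grasp_force: 5.1
```

```bash
python3 -m pendant '{"slide":[[0,0,1],[0,0,1],[0,0,0]],"twist":[0,0,0]}' | grep -E "tool_pos|force"
python3 -m pendant '{"slide":[[0,0,-20],[0,0,-50],[0,0,-50],[-20,-40,-20],[-40,-30,0],[-50,-20,0],[-50,0,0],[-50,0,0],[-50,0,0],[0,0,0]],"twist":[0,0,0,0,0,0,0,0,0,0]}' | grep -E "time|tool_pos|force"
python3 - <<'E'
from h import *
st()
for n in('top','scene'):
    im,W,d,*_=cam(n);B=box(W);p=B[(d>0)&(abs(B[...,0])<60)&(abs(B[...,1])<105)&(B[...,2]>60)&(B[...,2]<130)]
    if len(p): print(n,len(p),np.polyfit(p[:,0],p[:,2],1),p[:,2].mean())
    cv2.imwrite(f'pics/f_{n}.png',im)
a=cv2.imread('pics/f_top.png')[100:240,100:420];b=cv2.imread('pics/f_scene.png')[110:310,140:340]
c=np.zeros((300,740,3),np.uint8);a=cv2.resize(a,(440,192));c[:192,:440]=a;c[:,440:]=cv2.resize(b,(300,300));cv2.imwrite('pics/f.png',c)
E
```

```text
tool_pos: [0.4359, 0.0474, 0.0973]
force: [-11.0, 0.8, 37.0]
grasp_force: 18.5
time: 14.62
tool_pos: [0.3023, -0.1964, 0.2353]
force: [-0.1, 0.5, 0.0]
grasp_force: 0.0
t 14.62 box [-140.2 -263.5  235.3] yaw-ey -0.2 F [-0.1  0.5  0. ] q6 0.97
top 3251 [2.34086067e-03 9.96140619e+01] 99.61225103504445
scene 1769 [1.05972538e-03 9.62586799e+01] 96.25634720762888
```

View pics/f.png

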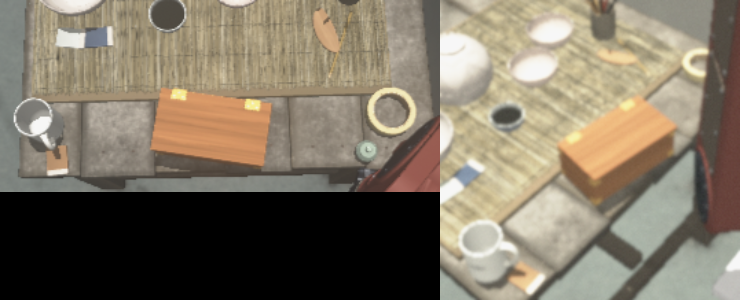

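The cover is flat, with a slope of about 0.002 at 98 mm. It is shut at (212,127) in the top crop, and the things around the box have not moved.

```bash
python3 -c "
from plant import env
print(env.hand_in())"
```

```text
the job is handed in; nothing more can be done
None
```

I folded the leaf flat, then pushed the cover shut and pressed it until it lay flat on the rim at 98 mm; the things beside the box look unmoved, and I handed the job in at about 15 s, but no verdict came back.

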